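# Lock the wafer press by feel

## Robot

A 7-joint arm with a two-finger parallel gripper is mounted at the origin on a cart in front of the work surface, level with it; the furniture and walls round the work are solid. World frame = base frame: x ahead of the robot, y to its left, z up, the work surface at z = 0. Lengths are in m, angles in rad, forces in N, time in s.
With the tool pointing down it reaches from about 0.4 to 0.85 m from the base axis. Payload 4.5 kg.
Tool frame: the origin (TCP) lies midway between the tips of the shut fingers; the grasp point (between the pads) lies 19 mm behind it; z points along the fingers, y is the line along which they close (so a half turn about z gives the same grasp; the last joint's range is limited). The gripper opens to 88 mm and grips with 3 to 60 N. Pads are 18 mm wide; open, the fingers measure 123 mm over their backs; the gripper's body (75 mm by 187 mm) begins 45 mm behind the grasp point.
Start: joints at [1.342, 0.689, -0.195, 1.565, 0.157, 0.902, -0.215], TCP at [0.162, -0.604, 0.239] pointing down, gripper open.
Joint ranges: [-3.01, 3.01], [-0.46, 2.08], [-1.47, 1.51], [0.13, 2.56], [-1, 4.14], [0.04, 2.09], [-2.66, 2.66]. Speed limits (rad/s): [2.57, 2.57, 3.14, 3.14, 3.14, 3.14, 3.14].

## Interface

Orientations are given as a unit quaternion [x, y, z, w].
In Python, from plant import r gives the robot as it stands.
- The arm moves only by the tool carry_out, never from a script. Its argument "plan" is a list of rows, each an object with "rot": the turn, a rotation vector about the tool's x, y, z in rad, a list of three; "xyz": the shift along the tool's x, y, z in m, a list of three; "grip": the closure in counts, from 0 (fully open) to 255 (shut). In form: [{"rot": [wx, wy, wz], "xyz": [dx, dy, dz], "grip": grip}, ...]. A call has 1 to 8 rows; each row is the pose to reach, as a shift and turn from the pose commanded when the call began, along the tool's axes at that moment; what a row does not reach only later rows make up. A row lasts 1/12 s, in which the tool goes at most 41.7 mm and 7.16 degrees, less where a joint would pass 70% of its speed; a pose out of reach is approached as far as the arm can. A call with a gripper value outside its range is refused whole. The fingers move at their own pace and stop on an object; "squeeze" is the grip in N (left out, the last holds). Time passes only in rows, so rows that repeat a pose let the fingers close. It gives the time, the measured TCP pose, the force, the opening and the grip force at its end, in the units of the state.
- r.get_state(): the state, without advancing time (a new reading comes with each control period).
- r.snapshot(name): name is "side" or "top" or "wrist"; returns the picture (400x640x3 uint8, red, green, blue); there is no depth.
- r.camera_params(name): a dict with "fx", "fy", "cx", "cy" (pixels), "position" and "attitude" of the camera in the world; the wrist camera has in their place "hand_eye" (4x4, takes a point from camera to tool coordinates, whose origin is the TCP and whose axes are the flange's). Camera axes: x right, y down, z forward; pixel columns grow to the right and rows downward; lengths in m; the calibration is good to about 2 mm. A picture is of the moment at which its call begins: read the wrist's pose just before it. camera_params takes no time and is no camera call.
- r.finish_job(): hands the job in; it is judged then, once.
The state is a dict: "clock": time; "q": joint angles; "qd": joint speeds; "joint_torque": joint torques, N m; "tool_pos": TCP position; "eef_rot": TCP orientation; "contact_force": force on the tool from outside, world axes, zero at the start; "moment": the same for the moment, N m; "opening": opening from 0.0 (shut) to 1.0 (fully open); "finger_force": force on a finger pad.
Only numpy, scipy, OpenCV 4.12 (cv2) and the standard library are available. Lean on these libraries where they do the work, as an engineer would, in place of code of your own. Each camera call takes 0.05 s, during which the arm holds its last target. There are 200 camera calls.

## Task

Push the lid of the wafer press down by its wooden knob until it is fully seated. Then take the wooden-handled locking pin, bring its steel tip into the slot in the back of the press (the side away from the robot), feel along inside the slot for the one hole in the strike plate that you cannot see, and push the pin in level until its handle meets the back of the press. Leave it there with the lid still down, and do not disturb the other things on the table.

Things in the scene. Friction and masses are not known exactly. Their poses are not given: they have to be found in the camera images.
- press: Fixed grey wafer press, frame 100 (x) x 186 (y) x 100 mm high, 144 mm to the knob's top when shut. Origin: centre of its underside; x points to its back (away from the robot), y along its width, z up. Its outer back face is the plane x = 50 mm, pierced by one level slot. Inside, a steel strike plate hangs from the lid; the lid's joint says how it moves.
- slot (a point): Middle of the slot, on the outer back face (press x 50, y 0, z 60 mm), press axes. The slot is 76 mm long (y) and 18 high. The strike plate's flat face is 9 mm in from here, 24 mm thick, with one 18 x 18 mm square through hole; lid down, the hole is centred at slot height, its centre anywhere within 25 mm either side of the slot's middle. The plate does not yield to the pin.
- lid (a joint): Height in m of the lid above its seat: 0 fully seated, up to 0.035. It slides straight down and stays where it is left (friction); about 7 to 12 N downward moves it. The strike plate goes with it: with the lid up, solid plate closes the slot and there is no hole to find.
- lid_knob_top (a point): Centre of the top of the lid's round wooden knob (44 mm across, top flat about 36 mm across), moves with the lid; 144 mm above the table when the lid is seated.
- lock_pin: Locking pin, 160 mm, 0.1 to 0.2 kg, flat on the table. Wooden block handle 90 long (x) x 24 wide (y) x 32 mm high (z), x -45 to +45 mm; from the middle of its -x end a round steel shank, 12 mm thick, 70 mm long, its last 12 mm tapered to 3 to 6 mm, runs along -x at z = 16 mm. Origin: middle of the handle's underside. In the press its x lies along the press's x (tip to the robot).
- pin_tip (a point): Tip of the steel shank (pin x = -115, z = 16 mm).
- pin_grip (a point): Middle of the pin's wooden handle (pin x = 0, z = 16 mm).
- spanner: Bystander: steel open-ended spanner, 180 mm, flat on the table. Origin under its middle.
- screwdriver: Bystander: screwdriver with red handle, 216 mm, lying. Origin under its middle.
- tea_mug: Bystander: spotted mug, 82 x 114 x 91 mm. Origin under its middle.
- twist_timer: Bystander: round white kitchen timer, 67 mm across, 50 mm high. Origin under its middle.
- folding_bar: Bystander: dark metal folding bar on a foot, 55 x 100 x 55 mm. Origin under its middle.
- spice_cup: Bystander: small pale green cup, 71 mm across, 41 mm high. Origin under its middle.
- single_wafer: Bystander: round golden wafer, 75 mm across, 4 mm thick, flat on the table. Origin under its middle.

How it is judged:
By the outcome, as a careful person would: the job done as asked, in the order asked, and still so for the second after the job is handed in, with the robot touching nothing.
It also fails if it takes over 72 s, if anything falls off the work surface, if the arm or the gripper's body presses on something with over 40 N, if the wrist force passes 120 N, or if a joint passes its speed limit or range.

## Working session

There is one attempt and no reset: what is moved stays moved. The work goes in short steps, Python scripts to look and compute and a tool call to move; the robot and the scene stay as the last step left them, time stands still between calls to the robot, and variables do not carry over. Pictures are saved under pics/ and viewed, at most 10 in all, crops included, and the job is handed in when it is done.

Besides the shell and the picture viewer there is one more tool, called after "Emit:" by a JSON object that holds its "name" and its "arguments", one argument or row to a line. carry_out: Moves the arm, as the interface text tells. Its arguments: {"type":"object","properties":{"plan":{"type":"array"},"squeeze":{"type":"number"}},"required":["plan"]}

```bash
mkdir -p pics; ls; python3 - <<'E'
from plant import r
import cv2,numpy as np
s=r.get_state(); print(s)
for n in("side","top","wrist"):
    im=r.snapshot(n); cv2.imwrite(f"pics/{n}0.png",im[:,:,::-1]); print(n,r.camera_params(n))
E
```

```text
pics
{'clock': 0.0, 'q': array([ 1.34179702,  0.68995386, -0.19448901,  1.56634982,  0.15729834,
        0.90250694, -0.21512452]), 'qd': array([-0.00027549,  0.00032772,  0.00038593,  0.00070014,  0.00178165,
       -0.00039293, -0.00060689]), 'joint_torque': array([-3.99291930e-04, -5.27555215e+01, -1.26682129e+00, -1.53427058e+01,
       -5.25901839e-02,  6.58555131e-03,  1.64054172e-04]), 'tool_pos': array([ 0.16213799, -0.60294323,  0.23792666]), 'eef_rot': array([ 9.91376426e-01,  1.31041775e-01, -1.94707032e-04, -8.93133723e-04]), 'contact_force': array([-0.72223473, -0.14237247,  0.528643  ]), 'moment': array([-0.0527094 ,  0.02055006, -0.02340788]), 'finger_force': 0.0, 'opening': 1.0021083116480893}
side {'fx': 418.9175047815761, 'fy': 418.9175047815761, 'cx': 315.5563636262946, 'cy': 197.3435314365159, 'position': array([0.48322828, 1.11670111, 0.78514714]), 'attitude': array([-0.00347633,  0.87784962, -0.47888061, -0.00642803])}
top {'fx': 411.90247470112223, 'fy': 411.90247470112223, 'cx': 321.8544139288084, 'cy': 202.79703902009283, 'position': array([0.3593839 , 0.08496168, 1.43171249]), 'attitude': array([-0.70070977,  0.71198486, -0.0374566 ,  0.02608422])}
wrist {'fx': 328.02642495566664, 'fy': 328.02642495566664, 'cx': 321.4321801328885, 'cy': 197.89747920520682, 'hand_eye': array([[-2.64278572e-04, -9.53725502e-01, -3.00678560e-01,
         7.79927861e-02],
       [ 9.99999965e-01, -2.54923071e-04, -7.03473146e-05,
        -2.22294900e-04],
       [-9.55787390e-06, -3.00678568e-01,  9.53725536e-01,
        -1.46250124e-01],
       [ 0.00000000e+00,  0.00000000e+00,  0.00000000e+00,
         1.00000000e+00]])}
```

View pics/top0.png

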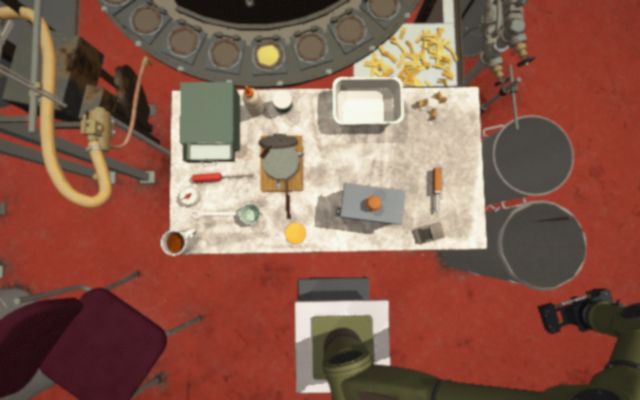

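View pics/side0.png

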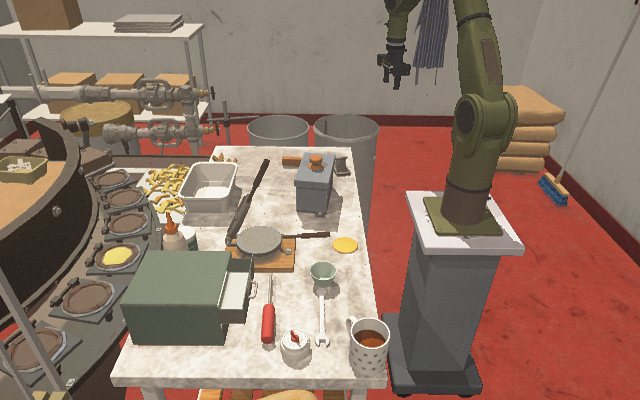

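Top view: press around (372,204) with its knob at (373,203), and pin handle around (437,178) with the shank down to (434,208), so the tip already faces the robot. Mug, timer, cup and spanner are at the left. The folding bar is at (428,232).

```bash
cat > h.py <<'E'
from plant import r
import cv2,numpy as np
from scipy.spatial.transform import Rotation as R
def cam(n,s=None):
    p=r.camera_params(n)
    K=np.array([[p['fx'],0,p['cx']],[0,p['fy'],p['cy']],[0,0,1.]])
    if n=='wrist':
        s=s or r.get_state(); T=np.eye(4); T[:3,:3]=R.from_quat(s['eef_rot']).as_matrix(); T[:3,3]=s['tool_pos']
        M=T@p['hand_eye']; return K,M[:3,:3],M[:3,3]
    return K,R.from_quat(p['attitude']).as_matrix(),np.array(p['position'])
def px2w(c,uv,z):
    K,A,t=c; d=A@np.linalg.solve(K,[*uv,1.]); return t+d*(z-t[2])/d[2]
def w2px(c,P):
    K,A,t=c; q=K@(A.T@(np.asarray(P)-t)); return q[:2]/q[2]
def shot(n,f):
    s=r.get_state(); im=r.snapshot(n)[:,:,::-1]; cv2.imwrite('pics/'+f,im); return im,cam(n,s),s
def rel(s,P): # world point in tool axes relative to tcp
    return R.from_quat(s['eef_rot']).inv().apply(np.asarray(P)-s['tool_pos'])
E
python3 - <<'E'
from h import *
c=cam('top')
print('knob',px2w(c,(373,203),.16),'pin',px2w(c,(437,178),.032),px2w(c,(434,208),.016))
print('bar',px2w(c,(428,232),.05))
for n,x,y,w,h in(('top',320,155,130,95),('side',260,120,110,100)):
    im=cv2.imread(f'pics/{n}0.png')[y:y+h,x:x+w]; cv2.imwrite(f'pics/{n}c.png',cv2.resize(im,None,fx=5,fy=5,interpolation=2))
# initial tool frame
print(R.from_quat(r.get_state()['eef_rot']).as_matrix().round(3))
E
```

```text
knob [ 0.47079285 -0.09532465  0.16      ] pin [ 0.56509929 -0.33684319  0.032     ] [ 0.46280159 -0.32684083  0.016     ]
bar [ 0.37978906 -0.29336892  0.05      ]
[[ 0.966  0.26  -0.   ]
 [ 0.26  -0.966  0.001]
 [-0.    -0.001 -1.   ]]
```

View pics/topc.png

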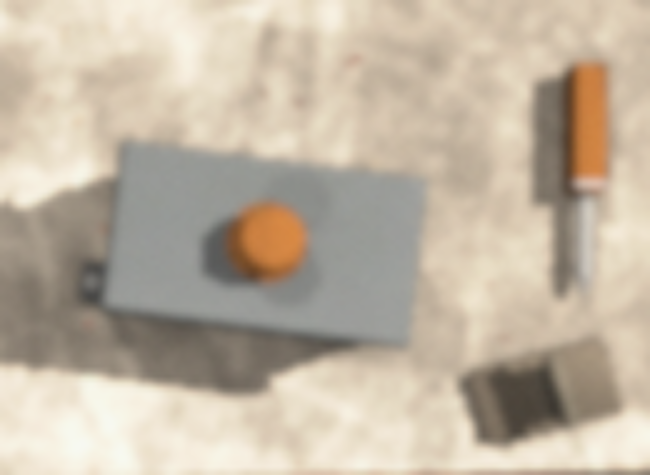

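Crop: knob top at full-picture pixel (373.8, 203.2). Lid corners in the crop are (122,142), (427,178), (408,345) and (104,307). The pin handle runs (590,62)–(588,188), with the tip near (582,290).

```bash
python3 - <<'E'
from h import *
c=cam('top')
f=lambda u,v,z:px2w(c,(u/5+320-.4,v/5+155-.4),z)
for z in(.10,.135):
    P=[f(*p,z)for p in((122,142),(427,178),(408,345),(104,307))]
    P=np.array(P);print(z,P[:,:2].round(3).tolist(),'ctr',P.mean(0).round(4),np.linalg.norm(P-np.roll(P,-1,0),axis=1).round(3))
    d=P[0]+P[3]-P[1]-P[2];print('yaw y-axis',np.degrees(np.arctan2(-d[0],d[1])))
for z in(.144,.179):print('knob',f(269,241,z))
a,b,t=f(590,62,.032),f(588,188,.032),f(582,290,.016);print(a,b,t,np.linalg.norm(a-b))
d=a-t;print('pin yaw',np.degrees(np.arctan2(d[1],d[0])))
s=r.get_state()
for P in([.478,-.095,.28],):print(rel(s,P))
E
```

```text
0.1 [[0.543, -0.011], [0.516, -0.21], [0.408, -0.194], [0.435, 0.003]] ctr [ 0.4756 -0.1027  0.1   ] [0.201 0.11  0.199 0.109]
yaw y-axis -7.826020296332975
0.135 [[0.538, -0.008], [0.512, -0.202], [0.406, -0.186], [0.433, 0.005]] ctr [ 0.4726 -0.0978  0.135 ] [0.195 0.107 0.193 0.106]
yaw y-axis -7.826020296332985
knob [ 0.4728067  -0.09887107  0.144     ]
knob [ 0.46972387 -0.0938745   0.179     ]
[ 0.60341212 -0.34053207  0.032     ] [ 0.51586843 -0.33547011  0.032     ] [ 0.44674578 -0.33312947  0.016     ] 0.08768991978192997
pin yaw -2.7052554244921088
[ 0.43695677 -0.40866722 -0.04136397]
```

View pics/sidec.png

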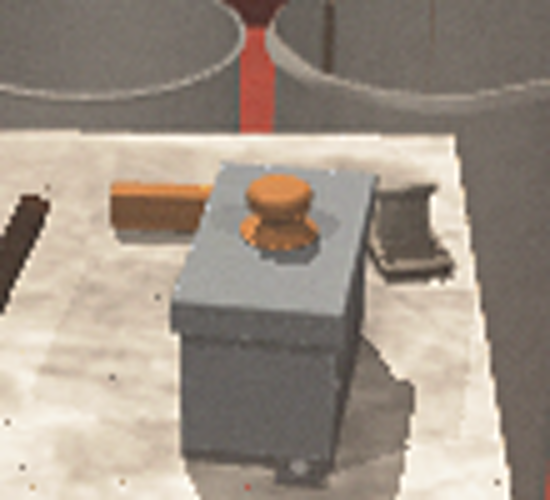

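Side view: the lid is up, with a gap under its plate, and the knob top is near (316,158) in the full picture.

```bash
cat >> h.py <<'E'
def go(P,yaw,s=None):
    "shift, rot in tool axes to reach P with tool down, tool x at yaw (deg)"
    s=s or r.get_state(); A=R.from_quat(s['eef_rot']); y=np.radians(yaw)
    B=R.from_matrix([[np.cos(y),np.sin(y),0],[np.sin(y),-np.cos(y),0],[0,0,-1]])
    print('xyz',rel(s,P).round(4).tolist(),'rot',(A.inv()*B).as_rotvec().round(4).tolist())
E
python3 - <<'E'
from h import *
c=cam('side')
a,b=cam('top'),c
def tri(u,v):
    A=[];y=[]
    for (K,Rm,t),p in((a,u),(b,v)):
        d=Rm@np.linalg.solve(K,[*p,1.]);d/=np.linalg.norm(d);N=np.eye(3)-np.outer(d,d);A.append(N);y.append(N@t)
    return np.linalg.lstsq(np.vstack(A),np.hstack(y),rcond=None)[0]
print('knob',tri((373.4,202.8),(315.6,157.4)))
print('lid corner back-left',tri((122/5+319.6,142/5+154.6),(173/5+259.6,302/5+119.6)))
print('lid corner front-left',tri((104/5+319.6,307/5+154.6),(347/5+259.6,318/5+119.6)))
go([.472,-.097,.24],-7.8)
E
```

```text
knob [ 0.47272261 -0.09696324  0.15792929]
lid corner back-left [ 0.53987486 -0.00913829  0.12362499]
lid corner front-left [0.43303506 0.00460064 0.12194992]
xyz [0.4306, -0.4082, -0.0014] rot [-0.0013, 0.0004, 0.399]
```

Emit:
{"name": "carry_out", "arguments": {
  "plan": [
    {"rot": [0,0,0],"xyz": [0.027,-0.0255,0],"grip": 255},
    {"rot": [0,0,0],"xyz": [0.054,-0.051,0],"grip": 255},
    {"rot": [0,0,0],"xyz": [0.081,-0.0765,0],"grip": 255},
    {"rot": [0,0,0],"xyz": [0.108,-0.102,0],"grip": 255},
    {"rot": [0,0,0],"xyz": [0.135,-0.1275,0],"grip": 255},
    {"rot": [0,0,0],"xyz": [0.162,-0.153,0],"grip": 255},
    {"rot": [0,0,0],"xyz": [0.189,-0.1785,0],"grip": 255},
    {"rot": [0,0,0],"xyz": [0.216,-0.204,0],"grip": 255}
  ]
}}

```text
clock: 0.82
tool_pos: [0.3185, -0.3488, 0.2387]
eef_rot: [0.991, 0.131, -0.0, -0.0]
contact_force: [0.9, -1.0, -0.6]
opening: 0.418
finger_force: 0.0
```

Emit:
{"name": "carry_out", "arguments": {
  "plan": [
    {"rot": [0,0,0.05],"xyz": [0.027,-0.0255,0],"grip": 255},
    {"rot": [0,0,0.1],"xyz": [0.054,-0.051,0],"grip": 255},
    {"rot": [0,0,0.2],"xyz": [0.081,-0.0765,0],"grip": 255},
    {"rot": [0,0,0.3],"xyz": [0.108,-0.102,0],"grip": 255},
    {"rot": [0,0,0.399],"xyz": [0.135,-0.1275,0],"grip": 255},
    {"rot": [0,0,0.399],"xyz": [0.162,-0.153,0],"grip": 255},
    {"rot": [0,0,0.399],"xyz": [0.189,-0.1785,0],"grip": 255},
    {"rot": [0,0,0.399],"xyz": [0.215,-0.204,0],"grip": 255}
  ]
}}

```text
clock: 1.48
tool_pos: [0.4733, -0.0956, 0.2387]
eef_rot: [0.998, -0.068, -0.0, 0.0]
contact_force: [1.5, -0.3, -0.5]
opening: 0.007
finger_force: 0.0
```

```bash
python3 - <<'E'
from h import *
im,c,s=shot('wrist','w1.png'); print(s['tool_pos'],s['clock'],s['opening'],s['contact_force'])
for P in([.4727,-.097,.165],):print(w2px(c,P))
go([.4727,-.097,.185],-7.8)
E
```

```text
[ 0.47334003 -0.0956371   0.23867195] 1.4833 0.0074297326798431285 [ 1.51899881 -0.26614389 -0.46589181]
[323.75938496 209.99633072]
xyz [-0.0044, 0.0109, 0.0537] rot [-0.0063, -0.0042, 0.0121]
```

View pics/w1.png

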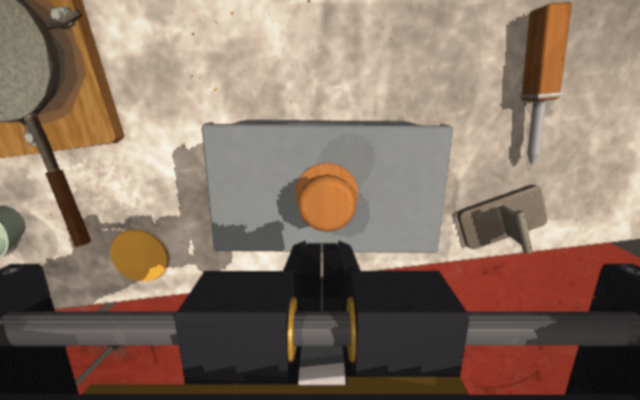

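Wrist view: knob top at (327,203), lid edges level in the picture so yaw is about right, pin at upper right and folding bar at (505,215). The arm was still settling, so I'm re-reading the pose.

```bash
python3 - <<'E'
from h import *
im,c,s=shot('wrist','w2.png'); print(s['tool_pos'],s['clock'],R.from_quat(s['eef_rot']).as_euler('xyz',degrees=True),s['contact_force'])
m=cv2.inRange(cv2.cvtColor(im,cv2.COLOR_BGR2HSV),(5,120,150),(18,255,255)); 
x,y,w,h=250,150,150,110
p=np.argwhere(m[y:y+h,x:x+w]);print('knob bbox',p.min(0)+[y,x],p.max(0)+[y,x])
for z in(.144,.165,.179):print(z,px2w(c,(327,203),z),w2px(c,[.4727,-.097,z]))
g=[px2w(c,q,.124) for q in((203,124),(452,127),(438,252),(215,250))];print(np.round(g,4))
go([.4727,-.097,.185],-7.8)
E
```

```text
[ 0.47818621 -0.08702324  0.23877703] 1.5333 [-179.64306334   -0.24470506   -7.10550004] [3.53339472 4.79598324 0.52247524]
knob bbox [168 314] [234 369]
0.144 [ 0.47596145 -0.09026086  0.144     ] [336.12155946 205.95834517]
0.165 [ 0.48282044 -0.09087575  0.165     ] [337.188517   215.35946642]
0.179 [ 0.4873931  -0.09128568  0.179     ] [338.00731163 222.57398737]
[[ 0.5457 -0.0012  0.124 ]
 [ 0.5195 -0.1938  0.124 ]
 [ 0.4127 -0.1809  0.124 ]
 [ 0.4382  0.0133  0.124 ]]
xyz [-0.0028, 0.0071, 0.0536] rot [-0.0041, -0.0028, 0.0116]
```

Emit:
{"name": "carry_out", "arguments": {
  "plan": [
    {"rot": [0,0,0],"xyz": [0,0,0],"grip": 255},
    {"rot": [0,0,0],"xyz": [0,0,0.015],"grip": 255},
    {"rot": [0,0,0],"xyz": [0,0,0.035],"grip": 255},
    {"rot": [0,0,0],"xyz": [0,0,0.05],"grip": 255},
    {"rot": [0,0,0],"xyz": [0,0,0.05],"grip": 255}
  ]
}}

```text
clock: 2.0
tool_pos: [0.4698, -0.0992, 0.1866]
eef_rot: [0.998, -0.069, -0.003, 0.0]
contact_force: [-0.6, -0.1, 0.4]
opening: 0.002
finger_force: 0.0
```

```bash
python3 - <<'E'
from h import *
im,c,s=shot('wrist','w3.png'); print(s['tool_pos'],s['clock'],R.from_quat(s['eef_rot']).as_euler('xyz',degrees=True),s['contact_force'])
m=cv2.inRange(cv2.cvtColor(im,cv2.COLOR_BGR2HSV),(5,120,150),(18,255,255)); 
p=np.argwhere(m[100:260,240:420]);print('knob bbox',p.min(0)+[100,240],p.max(0)+[100,240])
print(w2px(c,[.4727,-.097,.165]),w2px(c,s['tool_pos']))
s=r.get_state(); print(s['tool_pos'])
E
```

```text
[ 0.46982252 -0.09922262  0.1865636 ] 2.0 [179.93655448   0.33417421  -7.97011723] [-0.57972477 -0.05816772  0.40978558]
knob bbox [174 288] [242 359]
[317.10269934 236.15904916] [321.85354699 258.96379551]
[ 0.47069644 -0.09916346  0.18779398]
```

Emit:
{"name": "carry_out", "arguments": {
  "plan": [
    {"rot": [0,0,0],"xyz": [0.001,0,0.006],"grip": 255},
    {"rot": [0,0,0],"xyz": [0.001,0,0.012],"grip": 255},
    {"rot": [0,0,0],"xyz": [0.001,0,0.018],"grip": 255},
    {"rot": [0,0,0],"xyz": [0.001,0,0.024],"grip": 255},
    {"rot": [0,0,0],"xyz": [0.001,0,0.03],"grip": 255},
    {"rot": [0,0,0],"xyz": [0.001,0,0.035],"grip": 255},
    {"rot": [0,0,0],"xyz": [0.001,0,0.04],"grip": 255},
    {"rot": [0,0,0],"xyz": [0.001,0,0.04],"grip": 255}
  ]
}}

```text
clock: 2.72
tool_pos: [0.4734, -0.0977, 0.148]
eef_rot: [0.998, -0.068, -0.0, 0.0]
contact_force: [0.6, -0.8, -0.6]
opening: 0.006
finger_force: 0.0
```

Emit:
{"name": "carry_out", "arguments": {
  "plan": [
    {"rot": [0,0,0],"xyz": [0,0,0.002],"grip": 255},
    {"rot": [0,0,0],"xyz": [0,0,0.004],"grip": 255},
    {"rot": [0,0,0],"xyz": [0,0,0.006],"grip": 255},
    {"rot": [0,0,0],"xyz": [0,0,0.008],"grip": 255}
  ]
}}

```text
clock: 3.05
tool_pos: [0.4735, -0.0977, 0.1441]
eef_rot: [0.998, -0.068, 0.001, 0.0]
contact_force: [-12.0, 2.7, 69.2]
opening: 0.005
finger_force: 34.9
```

Force jumped at z = 0.144, which is the seated height, so I'm backing off.

Emit:
{"name": "carry_out", "arguments": {
  "plan": [
    {"rot": [0,0,0],"xyz": [0,0,-0.01],"grip": 255},
    {"rot": [0,0,0],"xyz": [0,0,-0.04],"grip": 255},
    {"rot": [0,0,0],"xyz": [0,0,-0.075],"grip": 200},
    {"rot": [0,0,0],"xyz": [0,0,-0.1],"grip": 100},
    {"rot": [0,0,0],"xyz": [0,0,-0.1],"grip": 0},
    {"rot": [0,0,0],"xyz": [0,0,-0.1],"grip": 0}
  ]
}}

```text
clock: 3.55
tool_pos: [0.4743, -0.0978, 0.2417]
eef_rot: [0.998, -0.068, 0.002, 0.0]
contact_force: [-0.2, 0.4, -0.6]
opening: 0.278
finger_force: 0.0
```

```bash
python3 - <<'E'
from h import *
im,c,s=shot('wrist','w4.png'); print(s['tool_pos'],s['clock'],R.from_quat(s['eef_rot']).as_euler('xyz',degrees=True),s['contact_force'],w2px(c,[.4727,-.099,.144]))
go([.54,-.337,.25],-3)
E
```

```text
[ 0.47433121 -0.09780975  0.24166791] 3.55 [-179.99940977   -0.18316913   -7.8019807 ] [-0.20205607  0.38650378 -0.56060252] [323.51928376 201.27906883]
xyz [0.0985, 0.2281, -0.0095] rot [-0.0, -0.0002, -0.0837]
```

View pics/w4.png

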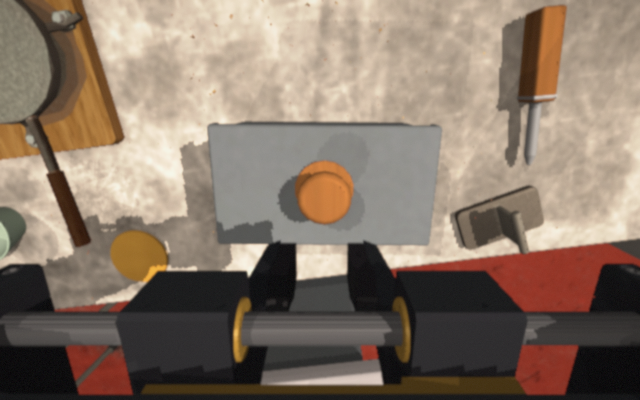

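Lid is down and closed: knob top at (323.5,198), lid corners (209,125), (441,126), (430,244), (219,242). The pin handle runs (546,6)–(537,100), with its tip at (529,163).

```bash
python3 - <<'E'
from h import *
s=r.get_state();print(s['tool_pos'])
s['tool_pos']=np.array([ 0.47433121,-0.09780975,0.24166791]);s['eef_rot']=R.from_euler('xyz',[-180,-.18,-7.80],degrees=True).as_quat()
c=cam('wrist',s)
for z in(.095,.1,.105):
    g=np.array([px2w(c,q,z) for q in((209,125),(441,126),(430,244),(219,242))]);print(z,g[:,:2].round(4).tolist(),g.mean(0),np.linalg.norm(g-np.roll(g,-1,0),axis=1).round(4))
    d=g[0]+g[3]-g[1]-g[2];print(np.degrees(np.arctan2(-d[0],d[1])))
print('knob',px2w(c,(323.5,198),.144))
print('pin',px2w(c,(547,6),.032),px2w(c,(536,96),.032),px2w(c,(529,163),.016))
E
```

```text
[ 0.47338089 -0.09761059  0.2405042 ]
0.095 [[0.5401, -0.0072], [0.5117, -0.2084], [0.3992, -0.1945], [0.4294, 0.0096]] [ 0.47011028 -0.10014567  0.095     ] [0.2032 0.1133 0.2064 0.112 ]
-8.231308265085769
0.1 [[0.5403, -0.009], [0.5123, -0.2067], [0.4018, -0.1931], [0.4315, 0.0076]] [ 0.47149146 -0.10028244  0.1       ] [0.1997 0.1113 0.2029 0.1101]
-8.231308265085769
0.105 [[0.5405, -0.0107], [0.513, -0.205], [0.4044, -0.1916], [0.4336, 0.0056]] [ 0.47287264 -0.10041921  0.105     ] [0.1963 0.1094 0.1994 0.1082]
-8.231308265085751
knob [ 0.47535931 -0.09934575  0.144     ]
pin [ 0.60310266 -0.33419883  0.032     ] [ 0.52045978 -0.32842536  0.032     ] [ 0.44532389 -0.33453477  0.016     ]
```

Emit:
{"name": "carry_out", "arguments": {
  "plan": [
    {"rot": [0,0,0],"xyz": [0.012,0.028,-0.001],"grip": 0},
    {"rot": [0,0,0],"xyz": [0.024,0.057,-0.002],"grip": 0},
    {"rot": [0,0,-0.02],"xyz": [0.037,0.086,-0.003],"grip": 0},
    {"rot": [0,0,-0.04],"xyz": [0.049,0.114,-0.004],"grip": 0},
    {"rot": [0,0,-0.06],"xyz": [0.061,0.143,-0.005],"grip": 0},
    {"rot": [0,0,-0.084],"xyz": [0.074,0.171,-0.006],"grip": 0},
    {"rot": [0,0,-0.084],"xyz": [0.086,0.2,-0.008],"grip": 0},
    {"rot": [0,0,-0.084],"xyz": [0.0985,0.228,-0.0095],"grip": 0}
  ]
}}

```text
clock: 4.27
tool_pos: [0.5393, -0.3381, 0.2478]
eef_rot: [1.0, -0.026, -0.002, -0.001]
contact_force: [0.2, 0.2, -0.4]
opening: 0.933
finger_force: 0.0
```

Emit:
{"name": "carry_out", "arguments": {
  "plan": [
    {"rot": [0,0,0],"xyz": [0,0,0],"grip": 0},
    {"rot": [0,0,0],"xyz": [0,0,0],"grip": 0},
    {"rot": [0,0,0],"xyz": [0,0,0],"grip": 0},
    {"rot": [0,0,0],"xyz": [0,0,0],"grip": 0}
  ]
}}

```text
clock: 4.6
tool_pos: [0.5399, -0.3348, 0.249]
eef_rot: [1.0, -0.025, -0.001, -0.001]
contact_force: [0.6, -0.4, 0.8]
opening: 1.001
finger_force: 0.0
```

```bash
python3 - <<'E'
from h import *
im,c,s=shot('wrist','w5.png'); print(s['tool_pos'],s['eef_rot'],s['clock'],R.from_quat(s['eef_rot']).as_euler('xyz',degrees=True),w2px(c,[.56,-.338,.032]))
E
```

```text
[ 0.53992266 -0.33481442  0.24902365] [ 0.99968634 -0.02499661 -0.00102245 -0.00115779] 4.6 [-1.79870296e+02  1.20444086e-01 -2.86456564e+00] [324.06601337 148.63386033]
```

View pics/w5.png

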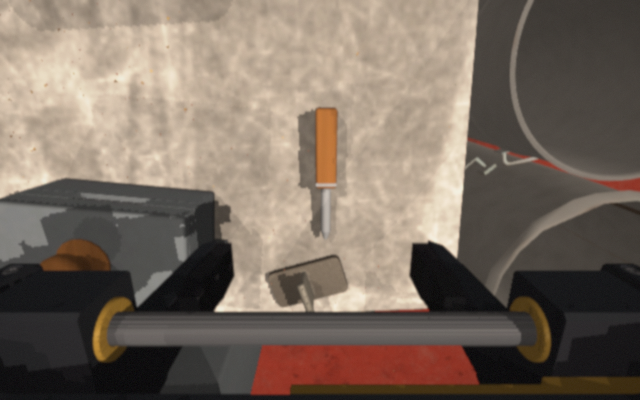

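The pin is straight ahead: handle (316..337, 108..184), tip (325.5,237), parallel to the tool. The folding bar sits clear at (308,280).

```bash
python3 - <<'E'
from h import *
s=r.get_state();print(s['tool_pos'])
s2=dict(s,tool_pos=np.array([ 0.53992266,-0.33481442,0.24902365]),eef_rot=np.array([ 0.99968634,-0.02499661,-0.00102245,-0.00115779]))
c=cam('wrist',s2)
im=cv2.imread('pics/w5.png');m=cv2.inRange(cv2.cvtColor(im,cv2.COLOR_BGR2HSV),(5,120,110),(20,255,255));m[:100]=0;m[195:]=0;m[:,:290]=0;m[:,360:]=0
for row in(115,135,155,175):
    q=np.flatnonzero(m[row]);print(row,q.min(),q.max())
q=np.argwhere(m);print(q.min(0),q.max(0))
a,b,t=px2w(c,(326.5,108),.032),px2w(c,(326.5,184),.032),px2w(c,(325.5,237),.016);print(a,b,t,np.linalg.norm(a-b),np.linalg.norm(a-t))
for v in(a,b):
    d=v-t;print(np.degrees(np.arctan2(d[1],d[0])))
go([.572,-.3375,.06],-3,s)
E
```

```text
[ 0.54009068 -0.3349376   0.24944352]
115 316 336
135 316 336
155 316 335
175 316 335
[108 316] [182 336]
[ 0.60329748 -0.34267612  0.032     ] [ 0.51931933 -0.33884502  0.032     ] [ 0.4459491  -0.33443322  0.016     ] 0.08406548746830425 0.1583744240308628
-2.9987694880432825
-3.4410837452460554
xyz [0.0323, 0.0013, 0.1894] rot [-0.0017, 0.0015, 0.0025]
```

Emit:
{"name": "carry_out", "arguments": {
  "plan": [
    {"rot": [0,0,0.003],"xyz": [0.016,0.002,0.035],"grip": 0},
    {"rot": [0,0,0.003],"xyz": [0.032,0.0048,0.07],"grip": 0},
    {"rot": [0,0,0.003],"xyz": [0.032,0.0048,0.1],"grip": 0},
    {"rot": [0,0,0.003],"xyz": [0.032,0.0048,0.13],"grip": 0},
    {"rot": [0,0,0.003],"xyz": [0.032,0.0048,0.155],"grip": 0},
    {"rot": [0,0,0.003],"xyz": [0.032,0.0048,0.17],"grip": 0},
    {"rot": [0,0,0.003],"xyz": [0.032,0.0048,0.17],"grip": 0},
    {"rot": [0,0,0.003],"xyz": [0.032,0.0048,0.17],"grip": 0}
  ]
}}

```text
clock: 5.32
tool_pos: [0.5718, -0.3421, 0.0799]
eef_rot: [1.0, -0.027, -0.001, -0.001]
contact_force: [-0.1, 0.1, 0.5]
opening: 1.0
finger_force: 0.0
```

```bash
python3 - <<'E'
from h import *
im,c,s=shot('wrist','w6.png'); print(s['tool_pos'],s['clock'])
go([.572,-.341,.005],-3,s)
m=cv2.inRange(cv2.cvtColor(im,cv2.COLOR_BGR2HSV),(5,120,110),(20,255,255));m[:,:250]=0;m[:,400:]=0
q=np.argwhere(m);print(q.min(0),q.max(0))
for row in range(q.min(0)[0]+6,q.max(0)[0],25):
    k=np.flatnonzero(m[row]); 
    if len(k): print(row,k.min(),k.max(),px2w(c,(k.min(),row),.032),px2w(c,(k.max(),row),.032))
E
```

```text
[ 0.57176732 -0.34214417  0.07986199] 5.3167
xyz [0.0003, -0.0011, 0.0749] rot [-0.0011, 0.0013, -0.0015]
[ 78 301] [292 373]
184 301 338 [ 0.59801105 -0.33075915  0.032     ] [ 0.59679424 -0.35337781  0.032     ]
209 302 337 [ 0.58178798 -0.3302034   0.032     ] [ 0.5806111 -0.3521217  0.032    ]
284 332 336 [ 0.52701962 -0.34660515  0.032     ] [ 0.52687543 -0.3493077   0.032     ]
```

Centred on the handle; going down to grip.

Emit:
{"name": "carry_out", "arguments": {
  "plan": [
    {"rot": [0,0,0],"xyz": [0,0,0.03],"grip": 0},
    {"rot": [0,0,0],"xyz": [0,0,0.055],"grip": 0},
    {"rot": [0,0,0],"xyz": [0,0,0.07],"grip": 0},
    {"rot": [0,0,0],"xyz": [0,0,0.0745],"grip": 0},
    {"rot": [0,0,0],"xyz": [0,0,0.0745],"grip": 0},
    {"rot": [0,0,0],"xyz": [0,0,0.0745],"grip": 130},
    {"rot": [0,0,0],"xyz": [0,0,0.0745],"grip": 255},
    {"rot": [0,0,0],"xyz": [0,0,0.0745],"grip": 255}
  ],
  "squeeze": 50
}}

```text
clock: 6.03
tool_pos: [0.573, -0.3441, 0.0074]
eef_rot: [1.0, -0.028, 0.001, 0.001]
contact_force: [-0.7, 0.1, -0.6]
opening: 0.797
finger_force: 0.0
```

Emit:
{"name": "carry_out", "arguments": {
  "plan": [
    {"rot": [0,0,0],"xyz": [0,0,0],"grip": 255},
    {"rot": [0,0,0],"xyz": [0,0,0],"grip": 255},
    {"rot": [0,0,0],"xyz": [0,0,0],"grip": 255},
    {"rot": [0,0,0],"xyz": [0,0,0],"grip": 255}
  ]
}}

```text
clock: 6.37
tool_pos: [0.572, -0.3435, 0.0059]
eef_rot: [1.0, -0.028, 0.0, 0.0]
contact_force: [0.5, -0.5, -0.1]
opening: 0.491
finger_force: 0.0
```

Emit:
{"name": "carry_out", "arguments": {
  "plan": [
    {"rot": [0,0,0],"xyz": [0,-0.001,0],"grip": 255},
    {"rot": [0,0,0],"xyz": [0,-0.001,0],"grip": 255},
    {"rot": [0,0,0],"xyz": [0,-0.001,0],"grip": 255},
    {"rot": [0,0,0],"xyz": [0,-0.001,0],"grip": 255},
    {"rot": [0,0,0],"xyz": [0,-0.001,0],"grip": 255},
    {"rot": [0,0,0],"xyz": [0,-0.001,0],"grip": 255}
  ]
}}

```text
clock: 6.87
tool_pos: [0.572, -0.3422, 0.0057]
eef_rot: [1.0, -0.028, -0.0, -0.0]
contact_force: [0.5, 1.1, 0.0]
opening: 0.267
finger_force: 50.0
```

```bash
python3 - <<'E'
from h import *
s=r.get_state(); print(s['tool_pos'],s['opening'],s['finger_force'],R.from_quat(s['eef_rot']).as_euler('xyz',degrees=True))
E
```

```text
[ 0.57200418 -0.34219859  0.00565273] 0.26735384749403596 49.95860315859318 [-1.79983178e+02  4.84155659e-03 -3.15340544e+00]
```

Pin is gripped (50 N, opening 23.5 mm, which fits the 24 mm handle). Next: where the approach pose lies, and how far off the tray is.

```bash
python3 - <<'E'
from h import *
c=cam('top')
for p in((335,124),(400,122)):print('tray',px2w(c,p,.0),px2w(c,p,.06))
y=np.radians(-8);u=np.array([np.cos(y),np.sin(y),0]);v=np.array([-u[1],u[0],0]);O=np.array([.473,-.099,0])
np.savez('press.npz',u=u,v=v,O=O)
T=O+u*(.05+.012+.126)+[0,0,.0497];print(T)
A=T-v*.16;print('A',A)
go([.572,-.342,.0497],-3.15);go(A,-8);go(T,-8)
E
```

```text
tray [0.76864532 0.00943907 0.        ] [0.75149405 0.01260406 0.06      ]
tray [ 0.77308581 -0.22248629  0.        ] [ 0.75574845 -0.20960181  0.06      ]
[ 0.6591704  -0.12516454  0.0497    ]
A [ 0.6369027  -0.28360743  0.0497    ]
xyz [-0.0, -0.0002, -0.044] rot [-0.0003, 0.0001, -0.0001]
xyz [0.0616, -0.0621, -0.044] rot [-0.0003, 0.0001, 0.0846]
xyz [0.0751, -0.2215, -0.044] rot [-0.0003, 0.0001, 0.0846]
```

Emit:
{"name": "carry_out", "arguments": {
  "plan": [
    {"rot": [0,0,0],"xyz": [0,0,-0.015],"grip": 255},
    {"rot": [0,0,0],"xyz": [0.005,0,-0.035],"grip": 255},
    {"rot": [0,0,0],"xyz": [0.025,0,-0.044],"grip": 255},
    {"rot": [0,0,0.03],"xyz": [0.05,-0.01,-0.044],"grip": 255},
    {"rot": [0,0,0.06],"xyz": [0.07,-0.03,-0.044],"grip": 255},
    {"rot": [0,0,0.085],"xyz": [0.07,-0.05,-0.044],"grip": 255},
    {"rot": [0,0,0.085],"xyz": [0.07,-0.062,-0.044],"grip": 255},
    {"rot": [0,0,0.085],"xyz": [0.07,-0.062,-0.044],"grip": 255}
  ]
}}

```text
clock: 7.53
tool_pos: [0.6458, -0.2797, 0.05]
eef_rot: [0.998, -0.067, -0.0, -0.002]
contact_force: [0.6, 1.3, -1.3]
opening: 0.27
finger_force: 50.0
```

```bash
python3 - <<'E'
from h import *
im,c,s=shot('wrist','w7.png'); print(s['tool_pos'],s['clock'],s['opening'],s['finger_force'],s['contact_force'],R.from_quat(s['eef_rot']).as_euler('xyz',degrees=True))
p=np.load('press.npz');T=p['O']+p['u']*.196+[0,0,.0497]
go(T,-8,s)
E
```

```text
[ 0.64584329 -0.27965231  0.05004233] 7.5333 0.2701977768790197 49.95874833315611 [ 0.55421348  1.29440788 -1.3357019 ] [-1.79813780e+02  6.47784872e-02 -7.72083234e+00]
xyz [0.0005, -0.1548, 0.0008] rot [-0.0032, 0.0011, 0.0049]
```

View pics/w7.png

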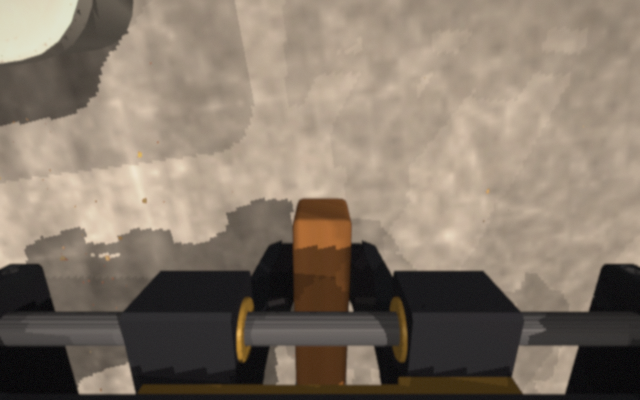

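The handle is held squarely in the fingers. Sliding across behind the slot.

Emit:
{"name": "carry_out", "arguments": {
  "plan": [
    {"rot": [0,0,0],"xyz": [0,-0.025,0],"grip": 255},
    {"rot": [0,0,0],"xyz": [0,-0.055,0],"grip": 255},
    {"rot": [0,0,0],"xyz": [0,-0.085,0],"grip": 255},
    {"rot": [0,0,0],"xyz": [0,-0.115,0],"grip": 255},
    {"rot": [0,0,0],"xyz": [0,-0.14,0],"grip": 255},
    {"rot": [0,0,0],"xyz": [0,-0.157,0],"grip": 255},
    {"rot": [0,0,0],"xyz": [0,-0.157,0],"grip": 255},
    {"rot": [0,0,0],"xyz": [0,-0.157,0],"grip": 255}
  ]
}}

```text
clock: 8.25
tool_pos: [0.6669, -0.1304, 0.05]
eef_rot: [0.998, -0.07, -0.0, 0.001]
contact_force: [0.6, -0.8, -1.4]
opening: 0.273
finger_force: 50.0
```

Emit:
{"name": "carry_out", "arguments": {
  "plan": [
    {"rot": [0,0,0],"xyz": [0,0,0],"grip": 255},
    {"rot": [0,0,0],"xyz": [0,0,0],"grip": 255}
  ]
}}

```text
clock: 8.42
tool_pos: [0.6665, -0.133, 0.0499]
eef_rot: [0.997, -0.072, -0.0, 0.001]
contact_force: [-0.2, 0.3, -1.0]
opening: 0.263
finger_force: 50.0
```

```bash
python3 - <<'E'
from h import *
im,c,s=shot('side','s2.png'); print(s['tool_pos'],s['clock'],s['contact_force'],R.from_quat(s['eef_rot']).as_euler('xyz',degrees=True))
p=np.load('press.npz');d=s['tool_pos']-p['O'];print('press frame',d@p['u'],d@p['v'])
cv2.imwrite('pics/s2c.png',cv2.resize(im[60:220,220:400],None,fx=3.5,fy=3.5,interpolation=2))
go(p['O']+p['u']*.196+[0,0,.0497],-8,s)
print([w2px(cam('side'),q) for q in (s['tool_pos']-p['u']*.126+[0,0,.0103],p['O']+p['u']*.05+[0,0,.06])])
E
```

```text
[ 0.6664991  -0.13297725  0.04990032] 8.4167 [-0.17378628  0.34411938 -1.00732195] [ 1.79834951e+02 -1.02116607e-03 -8.24555135e+00]
press frame 0.19634469786073616 -0.00671671281383165
xyz [-0.0004, -0.0067, 0.0002] rot [0.0029, -0.0, -0.0043]
[array([295.2690647 , 180.26256472]), array([300.82447917, 181.80310556])]
```

View pics/s2c.png

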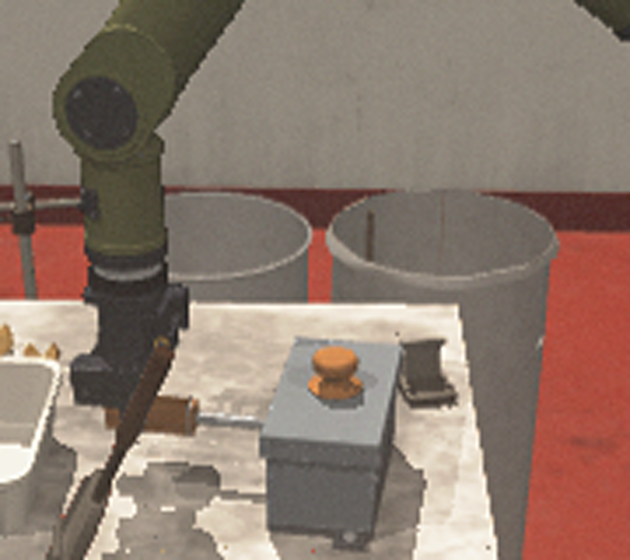

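Lid down, pin level with its tip behind the press at about slot height, everything clear of the tray. Advancing into the slot.

Emit:
{"name": "carry_out", "arguments": {
  "plan": [
    {"rot": [0,0,-0.003],"xyz": [0,-0.0065,0],"grip": 255},
    {"rot": [0,0,-0.003],"xyz": [-0.006,-0.0065,0],"grip": 255},
    {"rot": [0,0,-0.003],"xyz": [-0.012,-0.0065,0],"grip": 255},
    {"rot": [0,0,-0.003],"xyz": [-0.016,-0.0065,0],"grip": 255},
    {"rot": [0,0,-0.003],"xyz": [-0.019,-0.0065,0],"grip": 255},
    {"rot": [0,0,-0.003],"xyz": [-0.022,-0.0065,0],"grip": 255},
    {"rot": [0,0,-0.003],"xyz": [-0.024,-0.0065,0],"grip": 255},
    {"rot": [0,0,-0.003],"xyz": [-0.024,-0.0065,0],"grip": 255}
  ]
}}

```text
clock: 9.13
tool_pos: [0.6439, -0.1192, 0.0497]
eef_rot: [0.998, -0.069, -0.0, 0.0]
contact_force: [0.0, -0.3, -1.1]
opening: 0.271
finger_force: 50.0
```

Emit:
{"name": "carry_out", "arguments": {
  "plan": [
    {"rot": [0,0,0],"xyz": [-0.001,0,0],"grip": 255},
    {"rot": [0,0,0],"xyz": [-0.002,0,0],"grip": 255}
  ]
}}

```text
clock: 9.3
tool_pos: [0.6426, -0.1189, 0.0498]
eef_rot: [0.998, -0.069, 0.0, 0.0]
contact_force: [-0.1, 0.3, -0.4]
opening: 0.267
finger_force: 50.0
```

Emit:
{"name": "carry_out", "arguments": {
  "plan": [
    {"rot": [0,0,0],"xyz": [-0.001,0,0],"grip": 255},
    {"rot": [0,0,0],"xyz": [-0.002,0,0],"grip": 255},
    {"rot": [0,0,0],"xyz": [-0.003,0,0],"grip": 255}
  ]
}}

```text
clock: 9.55
tool_pos: [0.6394, -0.1185, 0.0497]
eef_rot: [0.998, -0.069, 0.0, 0.0]
contact_force: [-0.5, -0.3, -2.2]
opening: 0.269
finger_force: 50.0
```

Emit:
{"name": "carry_out", "arguments": {
  "plan": [
    {"rot": [0,0,0],"xyz": [-0.001,0,0],"grip": 255},
    {"rot": [0,0,0],"xyz": [-0.002,0,0],"grip": 255}
  ]
}}

```text
clock: 9.72
tool_pos: [0.6373, -0.1182, 0.0497]
eef_rot: [0.998, -0.069, 0.0, 0.0]
contact_force: [0.6, 0.1, -1.2]
opening: 0.27
finger_force: 50.0
```

Emit:
{"name": "carry_out", "arguments": {
  "plan": [
    {"rot": [0,0,0],"xyz": [-0.001,0,0],"grip": 255},
    {"rot": [0,0,0],"xyz": [-0.002,0,0],"grip": 255},
    {"rot": [0,0,0],"xyz": [-0.003,0,0],"grip": 255}
  ]
}}

```text
clock: 9.97
tool_pos: [0.6344, -0.1178, 0.0497]
eef_rot: [0.998, -0.069, -0.0, 0.0]
contact_force: [-0.1, 0.5, -2.2]
opening: 0.265
finger_force: 50.0
```

Emit:
{"name": "carry_out", "arguments": {
  "plan": [
    {"rot": [0,0,0],"xyz": [-0.001,0,0],"grip": 255},
    {"rot": [0,0,0],"xyz": [-0.002,0,0],"grip": 255}
  ]
}}

```text
clock: 10.13
tool_pos: [0.6324, -0.1175, 0.0497]
eef_rot: [0.998, -0.069, -0.0, 0.0]
contact_force: [-0.5, 1.1, -1.1]
opening: 0.271
finger_force: 50.0
```

Emit:
{"name": "carry_out", "arguments": {
  "plan": [
    {"rot": [0,0,0],"xyz": [-0.001,0,0],"grip": 255},
    {"rot": [0,0,0],"xyz": [-0.002,0,0],"grip": 255},
    {"rot": [0,0,0],"xyz": [-0.003,0,0],"grip": 255}
  ]
}}

```text
clock: 10.38
tool_pos: [0.6295, -0.1171, 0.0498]
eef_rot: [0.998, -0.069, 0.0, -0.0]
contact_force: [-0.9, -0.1, -1.6]
opening: 0.268
finger_force: 50.0
```

Emit:
{"name": "carry_out", "arguments": {
  "plan": [
    {"rot": [0,0,0],"xyz": [-0.001,0,0],"grip": 255},
    {"rot": [0,0,0],"xyz": [-0.002,0,0],"grip": 255},
    {"rot": [0,0,0],"xyz": [-0.003,0,0],"grip": 255}
  ]
}}

```text
clock: 10.63
tool_pos: [0.6265, -0.1166, 0.0497]
eef_rot: [0.998, -0.069, 0.0, -0.0]
contact_force: [-0.2, -0.3, -1.7]
opening: 0.273
finger_force: 50.0
```

No contact 21 mm in, past the plate face, so the tip has probably gone into the hole first time. Continuing gently.

Emit:
{"name": "carry_out", "arguments": {
  "plan": [
    {"rot": [0,0,0],"xyz": [-0.001,0,0],"grip": 255},
    {"rot": [0,0,0],"xyz": [-0.002,0,0],"grip": 255},
    {"rot": [0,0,0],"xyz": [-0.003,0,0],"grip": 255},
    {"rot": [0,0,0],"xyz": [-0.004,0,0],"grip": 255}
  ]
}}

```text
clock: 10.97
tool_pos: [0.6226, -0.116, 0.0497]
eef_rot: [0.998, -0.069, 0.0, -0.0]
contact_force: [0.8, 0.4, -1.0]
opening: 0.266
finger_force: 50.0
```

Emit:
{"name": "carry_out", "arguments": {
  "plan": [
    {"rot": [0,0,0],"xyz": [-0.001,0,0],"grip": 255},
    {"rot": [0,0,0],"xyz": [-0.002,0,0],"grip": 255},
    {"rot": [0,0,0],"xyz": [-0.003,0,0],"grip": 255}
  ]
}}

```text
clock: 11.22
tool_pos: [0.6196, -0.1156, 0.0498]
eef_rot: [0.998, -0.069, 0.0, -0.0]
contact_force: [0.5, 0.8, -1.5]
opening: 0.268
finger_force: 50.0
```

```bash
python3 - <<'E'
from h import *
im,c,s=shot('side','s3.png'); print(s['tool_pos'],s['clock'],s['contact_force'],s['moment'],R.from_quat(s['eef_rot']).as_euler('xyz',degrees=True))
p=np.load('press.npz');d=s['tool_pos']-p['O'];print('press frame',d@p['u'],d@p['v'])
cv2.imwrite('pics/s3c.png',cv2.resize(im[130:220,235:355],None,fx=6,fy=6,interpolation=2))
E
```

```text
[ 0.61963599 -0.115619    0.04975878] 11.2167 [ 0.45471366  0.76863183 -1.47504289] [ 0.2034275  -0.20130934 -0.12996497] [-1.79993674e+02 -1.44092331e-02 -7.85968347e+00]
press frame 0.147521851991544 0.003950521207159492
```

View pics/s3c.png

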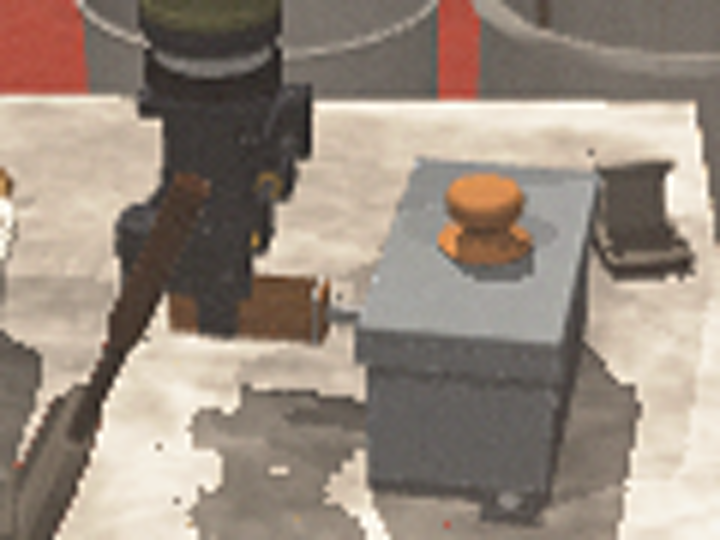

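The shank is going into the slot with no resistance and the lid is still down. Continuing inward.

Emit:
{"name": "carry_out", "arguments": {
  "plan": [
    {"rot": [0,0,0],"xyz": [-0.0015,0,0],"grip": 255},
    {"rot": [0,0,0],"xyz": [-0.003,0,0],"grip": 255},
    {"rot": [0,0,0],"xyz": [-0.0045,0,0],"grip": 255},
    {"rot": [0,0,0],"xyz": [-0.006,0,0],"grip": 255},
    {"rot": [0,0,0],"xyz": [-0.0075,0,0],"grip": 255},
    {"rot": [0,0,0],"xyz": [-0.009,0,0],"grip": 255}
  ]
}}

```text
clock: 11.77
tool_pos: [0.6107, -0.1144, 0.0498]
eef_rot: [0.998, -0.069, 0.0, -0.0]
contact_force: [1.4, 1.3, -1.6]
opening: 0.271
finger_force: 50.0
```

Emit:
{"name": "carry_out", "arguments": {
  "plan": [
    {"rot": [0,0,0],"xyz": [-0.0015,0,0],"grip": 255},
    {"rot": [0,0,0],"xyz": [-0.003,0,0],"grip": 255},
    {"rot": [0,0,0],"xyz": [-0.0045,0,0],"grip": 255},
    {"rot": [0,0,0],"xyz": [-0.006,0,0],"grip": 255},
    {"rot": [0,0,0],"xyz": [-0.0075,0,0],"grip": 255},
    {"rot": [0,0,0],"xyz": [-0.009,0,0],"grip": 255}
  ]
}}

```text
clock: 12.27
tool_pos: [0.6018, -0.1131, 0.0497]
eef_rot: [0.998, -0.069, 0.0, -0.0]
contact_force: [2.1, 1.6, -2.0]
opening: 0.272
finger_force: 50.0
```

Emit:
{"name": "carry_out", "arguments": {
  "plan": [
    {"rot": [0,0,0],"xyz": [-0.0015,0,0],"grip": 255},
    {"rot": [0,0,0],"xyz": [-0.003,0,0],"grip": 255},
    {"rot": [0,0,0],"xyz": [-0.0045,0,0],"grip": 255},
    {"rot": [0,0,0],"xyz": [-0.006,0,0],"grip": 255},
    {"rot": [0,0,0],"xyz": [-0.007,0,0],"grip": 255},
    {"rot": [0,0,0],"xyz": [-0.008,0,0],"grip": 255}
  ]
}}

```text
clock: 12.77
tool_pos: [0.5939, -0.112, 0.0498]
eef_rot: [0.998, -0.068, 0.0, -0.0]
contact_force: [2.8, 1.1, -1.6]
opening: 0.268
finger_force: 50.0
```

Emit:
{"name": "carry_out", "arguments": {
  "plan": [
    {"rot": [0,0,0],"xyz": [-0.0015,0,0],"grip": 255},
    {"rot": [0,0,0],"xyz": [-0.003,0,0],"grip": 255},
    {"rot": [0,0,0],"xyz": [-0.0045,0,0],"grip": 255},
    {"rot": [0,0,0],"xyz": [-0.006,0,0],"grip": 255}
  ]
}}

```text
clock: 13.1
tool_pos: [0.5879, -0.1112, 0.0497]
eef_rot: [0.998, -0.069, 0.0, -0.0]
contact_force: [1.2, 2.2, -1.4]
opening: 0.27
finger_force: 50.0
```

Emit:
{"name": "carry_out", "arguments": {
  "plan": [
    {"rot": [0,0,0],"xyz": [-0.001,0,0],"grip": 255},
    {"rot": [0,0,0],"xyz": [-0.002,0,0],"grip": 255},
    {"rot": [0,0,0],"xyz": [-0.003,0,0],"grip": 255}
  ]
}}

```text
clock: 13.35
tool_pos: [0.585, -0.1108, 0.0498]
eef_rot: [0.998, -0.068, 0.0, -0.0]
contact_force: [2.1, 2.2, -0.4]
opening: 0.269
finger_force: 50.0
```

Emit:
{"name": "carry_out", "arguments": {
  "plan": [
    {"rot": [0,0,0],"xyz": [-0.001,0,0],"grip": 255},
    {"rot": [0,0,0],"xyz": [-0.002,0,0],"grip": 255}
  ]
}}

```text
clock: 13.52
tool_pos: [0.5831, -0.1105, 0.0497]
eef_rot: [0.998, -0.069, 0.0, -0.0]
contact_force: [3.7, 1.5, -1.6]
opening: 0.271
finger_force: 50.0
```

Emit:
{"name": "carry_out", "arguments": {
  "plan": [
    {"rot": [0,0,0],"xyz": [-0.001,0,0],"grip": 255},
    {"rot": [0,0,0],"xyz": [-0.002,0,0],"grip": 255}
  ]
}}

```text
clock: 13.68
tool_pos: [0.5817, -0.1103, 0.0498]
eef_rot: [0.998, -0.068, 0.001, -0.0]
contact_force: [4.2, 3.1, -2.7]
opening: 0.267
finger_force: 50.0
```

Emit:
{"name": "carry_out", "arguments": {
  "plan": [
    {"rot": [0,0,0],"xyz": [-0.001,0,0],"grip": 255},
    {"rot": [0,0,0],"xyz": [-0.0015,0,0],"grip": 255}
  ]
}}

```text
clock: 13.85
tool_pos: [0.5818, -0.1103, 0.0501]
eef_rot: [0.998, -0.068, 0.002, 0.0]
contact_force: [6.1, 1.8, -4.1]
opening: 0.269
finger_force: 50.0
```

```bash
python3 - <<'E'
from h import *
im,c,s=shot('side','s4.png'); print(s['tool_pos'],s['clock'],s['contact_force'],s['moment'])
p=np.load('press.npz');d=s['tool_pos']-p['O'];print('press frame',d@p['u'],d@p['v'])
cv2.imwrite('pics/s4c.png',cv2.resize(im[140:210,250:340],None,fx=8,fy=8,interpolation=2))
E
```

```text
[ 0.58176797 -0.11030622  0.05006709] 13.85 [ 6.12996065  1.79951889 -4.11483314] [ 0.48626072 -1.34094888 -0.19694475]
press frame 0.10928297404460292 0.003941386889441682
```

View pics/s4c.png

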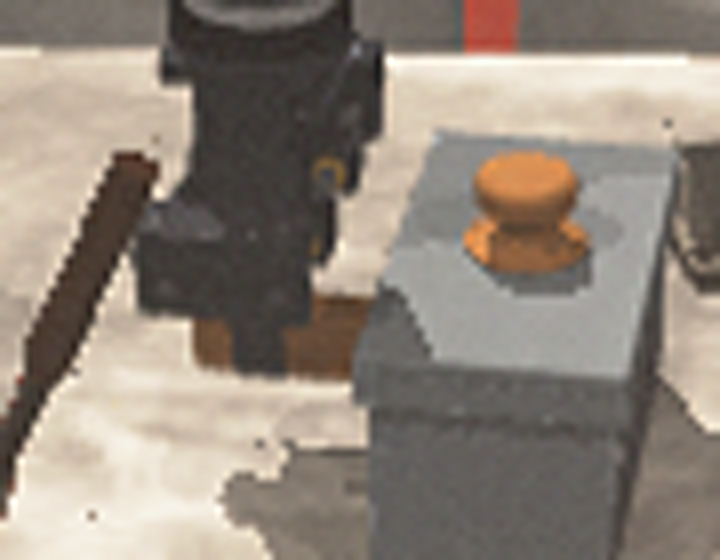

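The handle appears up against the press back, with the advance stopped and force building. I'll push slightly more to confirm it is seated.

Emit:
{"name": "carry_out", "arguments": {
  "plan": [
    {"rot": [0,0,0],"xyz": [-0.001,0,0],"grip": 255},
    {"rot": [0,0,0],"xyz": [-0.002,0,0],"grip": 255},
    {"rot": [0,0,0],"xyz": [-0.002,0,0],"grip": 255}
  ]
}}

```text
clock: 14.15
tool_pos: [0.5819, -0.1103, 0.0505]
eef_rot: [0.998, -0.068, 0.005, 0.0]
contact_force: [9.5, 1.3, -5.4]
opening: 0.273
finger_force: 50.0
```

```bash
python3 - <<'E'
from h import *
s=r.get_state(); print(s['tool_pos'],s['clock'],s['contact_force'],s['moment'],R.from_quat(s['eef_rot']).as_euler('xyz',degrees=True))
p=np.load('press.npz');d=s['tool_pos']-p['O'];print('press frame',d@p['u'],d@p['v'])
E
```

```text
[ 0.58188414 -0.1103101   0.05045295] 14.15 [ 9.4568551   1.32434035 -5.37133236] [ 0.38372117 -1.83061977 -0.25151898] [-179.99038888   -0.52802437   -7.84330305]
press frame 0.1093985515802733 0.00395370831172779
```

Firm stop: the TCP no longer advances. I'll unload most of the push and lower about 2.5 mm, so the shank rests on the slot's lower edge before release.

Emit:
{"name": "carry_out", "arguments": {
  "plan": [
    {"rot": [0,0,0],"xyz": [0.002,0,0],"grip": 255},
    {"rot": [0,0,0],"xyz": [0.0025,0,0.001],"grip": 255},
    {"rot": [0,0,0],"xyz": [0.0025,0,0.002],"grip": 255},
    {"rot": [0,0,0],"xyz": [0.0025,0,0.0025],"grip": 255},
    {"rot": [0,0,0],"xyz": [0.0025,0,0.0025],"grip": 255}
  ]
}}

```text
clock: 14.57
tool_pos: [0.5817, -0.1103, 0.0479]
eef_rot: [0.998, -0.068, 0.002, 0.0]
contact_force: [4.4, 3.0, 1.9]
opening: 0.269
finger_force: 50.0
```

```bash
python3 - <<'E'
from h import *
s=r.get_state(); print(s['tool_pos'],s['clock'],s['contact_force'],s['moment'],R.from_quat(s['eef_rot']).as_euler('xyz',degrees=True))
p=np.load('press.npz');d=s['tool_pos']-p['O'];print('press frame',d@p['u'],d@p['v'])
E
```

```text
[ 0.58172373 -0.11034562  0.04794707] 14.5667 [4.37456399 3.00664822 1.88017451] [ 0.63247097 -0.8094791  -0.23448076] [-179.99198004   -0.20998171   -7.85137385]
press frame 0.10924464119549354 0.0038962096134976185
```

Emit:
{"name": "carry_out", "arguments": {
  "plan": [
    {"rot": [0,0,0],"xyz": [0,0,0],"grip": 180},
    {"rot": [0,0,0],"xyz": [0,0,0],"grip": 170},
    {"rot": [0,0,0],"xyz": [0,0,0],"grip": 150},
    {"rot": [0,0,0],"xyz": [0,0,0],"grip": 120},
    {"rot": [0,0,0],"xyz": [0,0,0],"grip": 100},
    {"rot": [0,0,0],"xyz": [0,0,0],"grip": 100},
    {"rot": [0,0,0],"xyz": [0,0,0],"grip": 100}
  ]
}}

```text
clock: 15.15
tool_pos: [0.5797, -0.1104, 0.0471]
eef_rot: [0.998, -0.069, -0.0, 0.0]
contact_force: [0.1, 0.0, -0.2]
opening: 0.609
finger_force: 0.0
```

```bash
python3 - <<'E'
from h import *
s=r.get_state(); print(s['tool_pos'],s['clock'],s['opening'],s['contact_force'],s['moment'])
E
```

```text
[ 0.57972726 -0.11042233  0.0471462 ] 15.15 0.6089646043499268 [ 0.11058207  0.04085063 -0.1573314 ] [ 8.85922744e-02 -3.70442062e-02  8.68019669e-05]
```

Released with no contact. Lifting straight up and checking.

Emit:
{"name": "carry_out", "arguments": {
  "plan": [
    {"rot": [0,0,0],"xyz": [0,0,-0.01],"grip": 100},
    {"rot": [0,0,0],"xyz": [0,0,-0.03],"grip": 100},
    {"rot": [0,0,0],"xyz": [0,0,-0.06],"grip": 100},
    {"rot": [0,0,0],"xyz": [0,0,-0.1],"grip": 100},
    {"rot": [0,0,0],"xyz": [0,0,-0.14],"grip": 100},
    {"rot": [0,0,0],"xyz": [0,0,-0.17],"grip": 100},
    {"rot": [0,0,0],"xyz": [0,0,-0.18],"grip": 100},
    {"rot": [0,0,0],"xyz": [0,0,-0.18],"grip": 100}
  ]
}}

```text
clock: 15.82
tool_pos: [0.5818, -0.1107, 0.2308]
eef_rot: [0.998, -0.069, 0.003, 0.0]
contact_force: [0.2, 0.0, -0.0]
opening: 0.611
finger_force: 0.0
```

```bash
python3 - <<'E'
from h import *
p=np.load('press.npz')
def pf(P): d=P-p['O'];return np.round([d@p['u'],d@p['v'],P[2]],4)
s0=r.get_state();im,c,s=shot('wrist','w8.png'); print(s['tool_pos'],s['clock'],s['contact_force'])
h=cv2.cvtColor(im,cv2.COLOR_BGR2HSV);m=cv2.inRange(h,(4,110,70),(20,255,255))
n,l,st,ce=cv2.connectedComponentsWithStats(m)
for i in range(1,n):
    if st[i,4]>150:
        q=np.argwhere(l==i);x,y,w,hh=st[i,:4];print(st[i],'rear',pf(px2w(c,(x+w/2,y),.073)),'front',pf(px2w(c,(x+w/2,y+hh),.073)))
im,c,_=shot('side','s5.png');m=cv2.inRange(cv2.cvtColor(im,cv2.COLOR_BGR2HSV),(4,110,60),(20,255,255))
n,l,st,ce=cv2.connectedComponentsWithStats(m)
for i in range(1,n):
    x,y,w,hh=st[i,:4]
    if st[i,4]>60 and 240<x<340 and 130<y<220:
        print('side',st[i],ce[i])
        q=np.argwhere(l==i)
        for xx in range(x+1,x+w,4):
            k=q[q[:,1]==xx][:,0];print(xx,k.min(),k.max(),end='; ')
a=p['O']+p['u']*.14;b=p['O']+p['u']*.05
for zz in(.044,.076):print(w2px(c,a+p['v']*.016+[0,0,zz]),w2px(c,b+p['v']*.016+[0,0,zz]))
E
```

```text
[ 0.58175656 -0.11066133  0.230821  ] 15.8167 [ 0.20536627  0.0055771  -0.00976246]
[   0   62  137  183 9478] rear [0.2146 0.222  0.073 ] front [0.0418 0.2608 0.073 ]
[ 309  141   25   83 1933] rear [0.1474 0.0038 0.073 ] front [0.0653 0.0037 0.073 ]
[  3 227  53  24 793] rear [0.0615 0.2953 0.073 ] front [0.035  0.3022 0.073 ]
[ 299  280   54   33 1449] rear [ 0.0021 -0.0012  0.073 ] front [-0.0387 -0.0015  0.073 ]
[169 297  28  65 907] rear [-0.0189  0.1519  0.073 ] front [-0.105   0.1624  0.073 ]
[447 298  27  64 747] rear [-0.0195 -0.1456  0.073 ] front [-0.1044 -0.1563  0.073 ]
[ 355  350   72   36 2153] rear [-0.0877 -0.0754  0.073 ] front [-0.1395 -0.0788  0.073 ]
[217 359  36  27 666] rear [-0.1007  0.1023  0.073 ] front [-0.1399  0.1053  0.073 ]
[467 378  32   9 205] rear [-0.1274 -0.1856  0.073 ] front [-0.1408 -0.1875  0.073 ]
side [308 159  15  15 163] [315.37423313 166.40490798]
309 168 171; 313 160 173; 317 159 173; 321 162 172; side [273 179  23  12 187] [283.90374332 184.23529412]
274 181 186; 278 181 189; 282 180 189; 286 180 189; 290 180 188; 294 179 181; [273.96347759 186.01149131] [300.04789564 188.26282518]
[273.59098329 177.86787885] [299.99590661 180.08989148]
```

Wrist and side pictures put the handle's rear end about 146 mm from the press centre, with a slight natural droop on its play. That agrees with the handle face touching. One last check that the lid hasn't moved since it was seated, then hand in.

```bash
python3 - <<'E'
from h import *
C=[]
for f in('side0','s2','s4','s5'):
    im=cv2.imread(f'pics/{f}.png');m=cv2.inRange(cv2.cvtColor(im,cv2.COLOR_BGR2HSV),(4,110,60),(20,255,255))[145:180,300:335]
    q=np.argwhere(m);C.append(q.mean(0));print(f,q.mean(0).round(2),len(q),q.min(0))
s=r.get_state();print(s['clock'],s['contact_force'])
if abs(C[3]-C[1]).max()<.7: print(r.finish_job())
E
```

```text
side0 [16.02 14.4 ] 183 [0 0]
s2 [20.18 15.09] 175 [0 8]
s4 [20.31 15.1 ] 176 [0 8]
s5 [20.31 15.14] 172 [0 8]
15.9167 [-0.2065817   0.1593163  -0.98954484]
the job is handed in; nothing more can be done
None
```

I seated the lid, pushed the locking pin through the hidden hole until its handle met the back of the press, and handed the job in at about 16 s; the handle rests at a slight droop (about 6–8° by my estimate), I saw no sign of disturbing anything else, and I viewed 11 pictures, one over the limit of 10.

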